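Purge test of two solder-paste syringes

TASK

One of the two paste syringes in the white stand is blocked. Press each plunger down with the fingers: if it runs easily, push it fully home and leave that syringe in its place; if you feel it stiffen part-way, stop at once without forcing it (under 18 N), take that syringe by its barrel and stand it upright, fully down, in the hole of the square metal reject block. Leave the multimeter, the solder reel and the jar where they are.

Things in the scene. Friction and masses are not known exactly. Their poses are not given: they have to be found in the camera images.
- stand_hole0 (a point): Centre of the mouth of hole 0 in the fixed white stand, a block 70 x 220 x 50 mm high; the mouth is in its top face, 50 mm above the table, holes 33 mm in diameter, 40 mm deep (floor 10 mm above the table), 120 mm apart along the block's long side (its y axis). Syringe 1 starts in this one.
- stand_hole1 (a point): The same for the other hole of the stand; syringe 2 starts in this one.
- reject_hole (a point): Centre of the mouth of the only hole of the fixed reject block, a bare aluminium block 84 x 84 x 50 mm high; mouth 50 mm above the table, 35 mm in diameter, 40 mm deep, starts empty.
- syringe_1_grip (a point): Grip point on the axis of upright syringe 1 (about 0.09 kg): grey barrel, 28 mm in diameter, 90 mm long, nose tapering to 20 mm over its lowest 10 mm. The point is 65 mm above the nose tip, 25 mm below the rim; 50 mm of barrel show above the stand. z: up the axis. Two ears on the top 4 mm stick out along +x and -x (46 mm over both, 20 mm wide): grip across y.
- syringe_2_grip (a point): Grip point on the axis of upright syringe 2 (about 0.09 kg): grey barrel, 28 mm in diameter, 90 mm long, nose tapering to 20 mm over its lowest 10 mm. The point is 65 mm above the nose tip, 25 mm below the rim; 50 mm of barrel show above the stand. z: up the axis. Two ears on the top 4 mm stick out along +x and -x (46 mm over both, 20 mm wide): grip across y.
- thumb_1 (a point): Centre of the upper face of syringe 1's thumb disc (white, 26 mm in diameter, 4 mm thick, on a 10 mm rod). With the syringe seated it is 130 mm above the table when the plunger is fully out and 106 mm when fully home.
- thumb_2 (a point): Centre of the upper face of syringe 2's thumb disc (white, 26 mm in diameter, 4 mm thick, on a 10 mm rod). With the syringe seated it is 130 mm above the table when the plunger is fully out and 106 mm when fully home.
- plunger_1 (a joint): Plunger of syringe 1, m pushed in: 0 out, 0.024 home (disc 2 mm above the rim, hard stop); starts at 0 to 0.005. A sound one drags an even 4 N or so all the way and stays where left. In the blocked one (not visible which) the drag is the same to about 0.012, then rises about 2.5 N per mm, and it eases back a little when let go.
- plunger_2 (a joint): Plunger of syringe 2, m pushed in: 0 out, 0.024 home (disc 2 mm above the rim, hard stop); starts at 0 to 0.005. A sound one drags an even 4 N or so all the way and stays where left. In the blocked one (not visible which) the drag is the same to about 0.012, then rises about 2.5 N per mm, and it eases back a little when let go.
- multimeter: Bystander: black hand-held multimeter lying flat, 150 x 75 x 32 mm, origin at the centre of its underside.
- reel: Bystander: dark metal solder reel standing on its flange, 60 mm in diameter, 46 mm high, origin at the centre of its underside.
- jar: Bystander: small amber jar, 52 mm in diameter, 50 mm high, origin at the centre of its underside.
Not all that is in view belongs to the job. There is more than one size of the part that bears stand_hole0; the job needs the middle-sized. Leave any orange look-alike of the part that bears syringe_2_grip alone.

How it is judged:
By the outcome, as a careful person would: the job done as asked, in the order asked, and still so for the second after the job is handed in, with the robot touching nothing.
It also fails if it takes over 64 s, if anything falls off the work surface, if the arm or the gripper's body presses on something with over 40 N, if the wrist force passes 120 N, or if a joint passes its speed limit or range.

ROBOT

A 6-joint arm with a two-finger parallel gripper is mounted at the origin on the work surface. World frame = base frame: x ahead of the robot, y to its left, z up, the work surface at z = 0. Lengths are in m, angles in rad, forces in N, time in s.
With the tool pointing down it reaches from about 0.35 to 1 m from the base axis. Payload 7.1 kg.
Tool frame: the origin (TCP) lies between the finger pads; the fingertips stand 22 mm ahead of it and the grasp point (between the pads) lies 3 mm ahead of it; z points along the fingers, y is the line along which they close (so a half turn about z gives the same grasp; the last joint's range is limited). The gripper opens to 85 mm and grips with 20 to 120 N. Pads are 22 mm wide; open, the fingers measure 114 mm over their backs; the gripper's body (76 mm by 85 mm) begins 54 mm behind the grasp point. The pads swing forward as they close: fully open they stand 13 mm farther back than shut.
Start: joints at [-1.153, 0.423, 1.63, -0, 1.089, -0.019], TCP at [0.264, -0.566, 0.253] pointing down, gripper open.
Joint ranges: [-3, 3], [-0.9, 2.11], [0.09, 2.58], [-1.31, 4.45], [0.11, 2.69], [-2.54, 2.54]. Speed limits (rad/s): [2.39, 2.39, 3.01, 3.14, 3.14, 3.14].

INTERFACE

Orientations are given as a rotation vector (axis times angle).
In Python, from rig import manip gives the robot as it stands. The module is installed in compiled form; this text tells all that it offers. Calls block until the motion is done:
- manip.move_to(position, orientation): joint-space move of the TCP to a pose.
- manip.servo_line(position, orientation=None, rate=0.15): straight line of the TCP; orientation=None keeps the orientation; rate is the mean speed in m/s.
- manip.set_joints(angles): joint-space move.
- manip.command_gripper(opening, f_grip=None): finger opening in m; f_grip is the grip in N (None keeps the last); returns when the fingers have stopped.
- manip.hold(seconds).
- manip.solve_ik(position, orientation): joint angles nearest the present ones, or None.
- manip.camera(name): name is "side" or "top" or "wrist"; returns a dict with "image" (384x512x3 uint8, red, green, blue), "fx", "fy", "cx", "cy" (pixels), "cam_to_world" (4x4, takes a point from camera to world coordinates); the wrist camera has in their place "mount" (4x4, takes a point from camera to tool coordinates, whose origin is the TCP and whose axes are the flange's). Camera axes: x right, y down, z forward; pixel columns grow to the right and rows downward; lengths in m; the calibration is good to about 2 mm. A picture is of the moment at which its call begins: read the wrist's pose just before it. There is no depth.
A pose or a line that the arm cannot do raises manip.IKError and nothing moves.
- manip.sign_off(): hands the job in; it is judged then, once.
Readings, each from a call of its own:
- manip.get_time(): time.
- manip.get_joint_positions(): joint angles.
- manip.get_joint_vel(): joint speeds.
- manip.get_tau(): joint torques, N m.
- manip.get_position(): TCP position.
- manip.get_ee_rot(): TCP orientation.
- manip.get_contact_force(): force on the tool from outside, world axes, zero at the start.
- manip.get_torque(): the same for the moment, N m.
- manip.get_width(): finger opening in m.
- manip.get_grip_force(): force on a finger pad.
Only numpy, scipy, OpenCV 4.12 (cv2) and the standard library are available. Lean on these libraries where they do the work, as an engineer would, in place of code of your own. Each camera call takes 0.05 s, during which the arm holds its last target. There are 200 camera calls.

## Working session

There is one attempt and no reset: what is moved stays moved. The work goes in short steps, each a Python script; the robot and the scene stay as the last script left them, time stands still between calls to the robot, and variables do not carry over. Pictures are saved under pics/ and viewed, at most 10 in all, crops included, and the job is handed in when it is done.

```bash
mkdir -p pics
python3 - <<'E'
from rig import manip
import cv2,numpy as np
for n in ("top","side"):
    c=manip.camera(n); cv2.imwrite(f"pics/{n}0.png",c["image"][:,:,::-1]); print(n,c["fx"],c["fy"],c["cx"],c["cy"]);print(np.round(c["cam_to_world"],3))
c=manip.camera("wrist");print(np.round(c["mount"],3),c["fx"],c["cx"],c["cy"])
print(manip.get_ee_rot(),manip.get_width(),manip.get_time())
E
```

```text
top 453.7281153600838 453.7281153600838 258.41431366422756 192.44586739340036
[[-0.003 -0.995  0.1    0.361]
 [-1.     0.005  0.014 -0.003]
 [-0.014 -0.1   -0.995  1.558]
 [ 0.     0.     0.     1.   ]]
side 382.8111359865131 382.8111359865131 249.4834311552464 195.28524170125002
[[-0.831 -0.361  0.422  0.09 ]
 [-0.556  0.527 -0.643  0.61 ]
 [ 0.01  -0.769 -0.639  0.712]
 [ 0.     0.     0.     1.   ]]
[[ 0.001 -0.947 -0.32   0.081]
 [ 1.     0.     0.001  0.001]
 [-0.001 -0.32   0.947 -0.12 ]
 [ 0.     0.     0.     1.   ]] 315.1104533575747 250.39290630239404 192.30629183068672
[-3.06581515e+00 -6.80561786e-01  3.77579621e-04] 0.08524940457900193 0.15
```

View pics/top0.png

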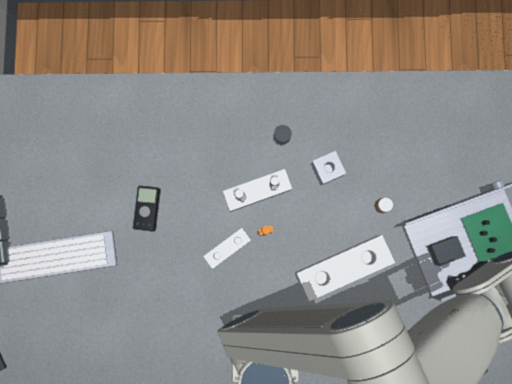

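View pics/side0.png

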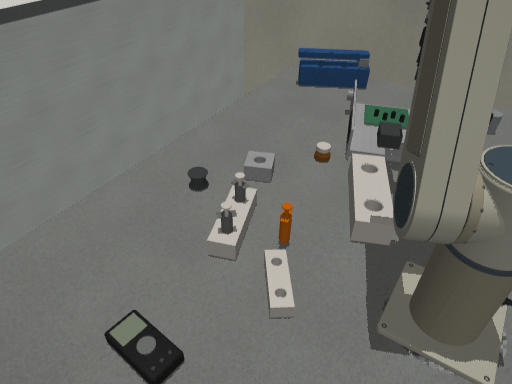

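The stand that fits is the one at top (257,190). It is middle-sized and holds the two grey syringes at (239,195) and (275,183). The others are a small empty stand (227,248) and a large one (346,267). The reject block is at (328,168), and the orange look-alike syringe at (267,230) is to be left alone. I'll measure from the top view, then hover and look closer.

```bash
cat > h.py <<'E'
from rig import manip
import cv2,numpy as np
from scipy.spatial.transform import Rotation as R
def down(yaw): # tool z down, tool y along direction (yaw): x axis at angle yaw-? 
    y=np.array([np.cos(yaw),np.sin(yaw),0]); z=np.array([0,0,-1.]); x=np.cross(y,z)
    return R.from_matrix(np.c_[x,y,z]).as_rotvec()
def cast(c,T,uv,z):
    d=T[:3,:3]@np.array([(uv[0]-c["cx"])/c["fx"],(uv[1]-c["cy"])/c["fy"],1]); o=T[:3,3]
    return o+d*(z-o[2])/d[2]
def wrist():
    T=np.eye(4);T[:3,3]=manip.get_position();T[:3,:3]=R.from_rotvec(manip.get_ee_rot()).as_matrix()
    c=manip.camera("wrist"); return c,T@c["mount"]
E
python3 - <<'E'
from h import *
c=manip.camera("top");T=c["cam_to_world"];im=c["image"]
hsv=cv2.cvtColor(im,cv2.COLOR_RGB2HSV)
m=((hsv[...,2]>150)&(hsv[...,1]<60)).astype(np.uint8)
for k in cv2.findContours(m,cv2.RETR_EXTERNAL,cv2.CHAIN_APPROX_NONE)[0]:
    if cv2.contourArea(k)<250: continue
    b=cv2.boxPoints(cv2.minAreaRect(k)); P=np.array([cast(c,T,p,.05) for p in b])
    print(cv2.minAreaRect(k)[0],"ctr",P.mean(0).round(3),"sides",np.linalg.norm(P[1]-P[0]).round(3),np.linalg.norm(P[2]-P[1]).round(3),"dirs",np.degrees(np.arctan2(*(P[1]-P[0])[[1,0]])).round(1),np.degrees(np.arctan2(*(P[2]-P[1])[[1,0]])).round(1))
for uv in [(239,195),(275,183)]: print(cast(c,T,uv,.125))
x=np.kron(im[120:280,190:390],np.ones((4,4,1),np.uint8));cv2.imwrite("pics/crop.png",x[:600,:,::-1])
E
```

```text
(391.0, 369.5) ctr [-0.059 -0.405  0.05 ] sides 0.084 0.218 dirs -1.4 -90.0
(380.40045166015625, 358.1787109375) ctr [-0.024 -0.372  0.05 ] sides 0.217 0.09 dirs -65.5 -155.9
(368.845703125, 334.39080810546875) ctr [ 0.051 -0.337  0.05 ] sides 0.218 0.089 dirs -65.8 -156.3
(466.0000305175781, 349.5) ctr [ 0.004 -0.647  0.05 ] sides 0.324 0.19 dirs -46.8 -136.3
(416.3999938964844, 310.29998779296875) ctr [ 0.127 -0.493  0.05 ] sides 0.11 0.076 dirs -64.2 -155.0
(400.5000305175781, 283.0000305175781) ctr [ 0.214 -0.445  0.05 ] sides 0.056 0.078 dirs -64.1 -154.9
(500.08660888671875, 301.159423828125) ctr [ 0.156 -0.764  0.05 ] sides 0.177 0.169 dirs -62.4 -154.1
(470.142822265625, 236.6182861328125) ctr [ 0.365 -0.678  0.05 ] sides 0.395 0.252 dirs -66.0 -158.7
(500.5, 162.0) ctr [ 0.611 -0.791  0.05 ] sides 0.07 0.122 dirs -90.4 176.7
(246.26231384277344, 218.7899169921875) ctr [0.441 0.065 0.05 ] sides 1.696 0.971 dirs -90.0 177.3
[0.49747122 0.07844216 0.125     ]
[ 0.53526859 -0.03608048  0.125     ]
```

View pics/crop.png

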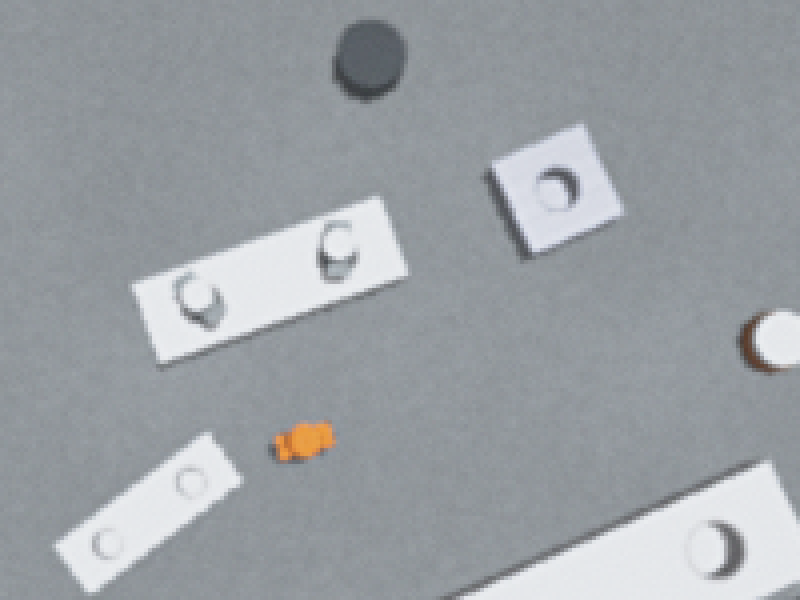

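The 4x crop confirms it. The stand, crop (270,280), measures about 216 mm and holds two grey, white-capped syringes 120 mm apart, with ears roughly across the stand. The small stand, the large stand and the orange syringe at crop (305,440) are distractors. Now a closer look with the wrist camera.

Run:
```python
from h import *
for yaw in (np.radians(108),np.radians(-72)):
    print(manip.solve_ik([.50,-.03,.30],down(yaw)))
q=[(abs(manip.solve_ik([.5,-.03,.30],down(y))[5]),y) for y in (np.radians(108),np.radians(-72)) if manip.solve_ik([.5,-.03,.3],down(y)) is not None]
y=min(q)[1]; print(np.degrees(y))
manip.move_to([.5,-.03,.30],down(y)); manip.hold(.2)
c,T=wrist(); np.savez("w1.npz",im=c["image"],T=T,cal=[c["fx"],c["cx"],c["cy"]])
cv2.imwrite("pics/w1.png",cv2.resize(c["image"][:,:,::-1],(800,600),interpolation=cv2.INTER_CUBIC)); print(manip.get_time(),T[:3,3], manip.get_contact_force())
```

```text
[-8.36876658e-02  1.82842780e-01  1.85396272e+00 -4.44089210e-16
  1.10478715e+00 -1.96864326e+00]
[-0.08368767  0.18284278  1.85396272  0.          1.10478715  1.1729494 ]
-72.0
2.5583 [ 0.57748542 -0.00642721  0.41958087] [-0.53163197  0.36948794  0.64578989]
```

View pics/w1.png

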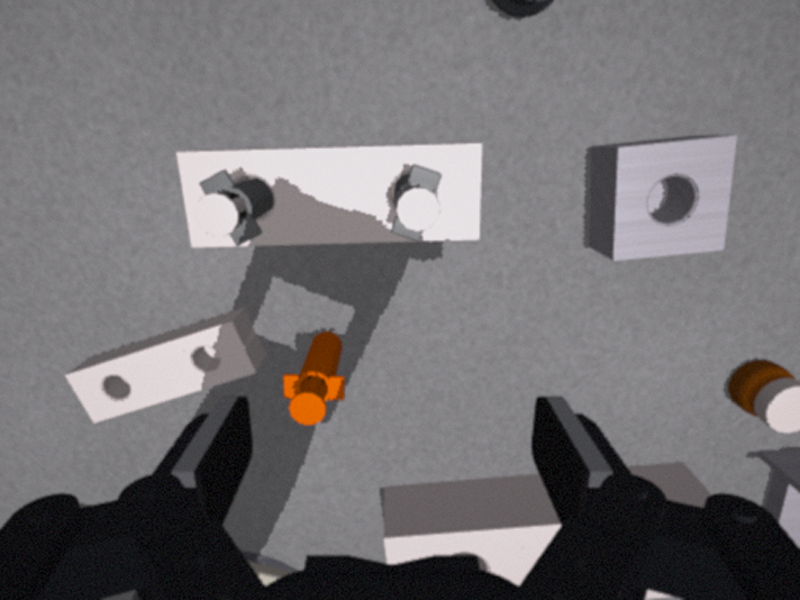

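The wrist view (800x600) shows the left disc at (218,215) and the right disc at (418,209). The left ears run (217,183)-(243,232) and the right ears (425,176)-(405,225). The reject hole is at (672,199).

Run:
```python
from h import *
d=np.load("w1.npz");T=d["T"];f,cx,cy=d["cal"];c=dict(fx=f,fy=f,cx=cx,cy=cy)
g=lambda u,v,z:cast(c,T,(u*.64,v*.64),z)
S=np.array([g(*p,.05) for p in [(177,152),(481,143),(480,240),(190,247)]])
Rj=np.array([g(*p,.05) for p in [(617,146),(736,136),(724,248),(614,261)]])
L=lambda P:np.linalg.norm(np.roll(P,-1,0)-P,axis=1).round(4)
print("stand",S.mean(0),L(S));print("rej",Rj.mean(0),L(Rj),"hole",g(672,199,.05))
u=(S[1]-S[0]+S[2]-S[3]);u/=np.linalg.norm(u);print("long dir",np.degrees(np.arctan2(u[1],u[0])),"holes",S.mean(0)-.06*u,S.mean(0)+.06*u)
# discs by mask
im=d["im"];m=cv2.cvtColor(im,cv2.COLOR_RGB2GRAY)
for n,a,b,(u0,v0) in [("L",(217,183),(243,232),(218,215)),("R",(425,176),(405,225),(418,209))]:
    A,B=g(*a,.1),g(*b,.1);e=A-B
    print(n,"thumb",g(u0,v0,.1275),"ears mid",(A+B)/2,"dir",np.degrees(np.arctan2(e[1],e[0])),np.linalg.norm(e))
print([m[int(v*.64),int(u*.64)] for u,v in [(218,215),(418,209),(300,160)]])
```

```text
stand [0.52204463 0.02140824 0.05      ] [0.2183 0.0704 0.2213 0.0695]
rej [ 0.597988  -0.2194254  0.05     ] [0.0841 0.0818 0.0834 0.0853] hole [ 0.59844347 -0.21884104  0.05      ]
long dir -70.51472532322168 holes [0.50203076 0.07797188 0.05      ] [ 0.54205851 -0.03515539  0.05      ]
L thumb [0.5028045  0.07668919 0.1275    ] ears mid [0.50270005 0.07796121 0.1       ] dir 41.2344494163617 0.034081469264167726
R thumb [ 0.54263008 -0.03465482  0.1275    ] ears mid [ 0.54361236 -0.03370484  0.1       ] dir -3.7095712510110648 0.03340676659309026
[np.uint8(226), np.uint8(228), np.uint8(227)]
```

Two independent estimates agree to about 1–2 mm, and the stand and block sizes match. Pressing the right plunger first, in force-guarded steps.

```bash
cat >> h.py <<'E'
PY=np.radians(-70.5)
def press(x,y):
    """Step down until stiff (blocked) or hard stop (home). Returns verdict."""
    manip.move_to([x,y,.162],down(PY)); manip.hold(.15)
    f0=manip.get_contact_force()[2]; z=.159; log=[]; verdict="none"
    while z>.125:
        manip.servo_line([x,y,z],down(PY),rate=.03)
        F=manip.get_contact_force()[2]-f0; tip=manip.get_position()[2]-.022
        log.append((round(tip*1000,1),round(F,1)))
        if F>7.5:
            verdict="home" if tip<.1085 else "blocked"
            break
        z-=.001 if tip>.109 else .0004
    print(verdict,log)
    manip.servo_line([x,y,.165],down(PY),rate=.15)
    return verdict
E
python3 - <<'E'
from h import *
manip.command_gripper(0,20); print(manip.get_width(),manip.get_time())
press(.5426,-.0347); print(manip.get_time())
E
```

```text
-0.00018641590622530302 3.325
home [(np.float64(137.7), np.float64(-0.7)), (np.float64(136.0), np.float64(-1.3)), (np.float64(134.9), np.float64(-1.4)), (np.float64(133.9), np.float64(-0.3)), (np.float64(132.9), np.float64(-0.4)), (np.float64(131.9), np.float64(-0.9)), (np.float64(130.9), np.float64(-1.0)), (np.float64(129.9), np.float64(0.6)), (np.float64(128.9), np.float64(-0.7)), (np.float64(127.9), np.float64(-0.3)), (np.float64(127.1), np.float64(1.3)), (np.float64(126.2), np.float64(2.4)), (np.float64(125.0), np.float64(2.6)), (np.float64(123.9), np.float64(2.5)), (np.float64(122.9), np.float64(2.0)), (np.float64(121.9), np.float64(2.6)), (np.float64(120.9), np.float64(1.8)), (np.float64(119.9), np.float64(1.9)), (np.float64(118.9), np.float64(2.7)), (np.float64(117.9), np.float64(2.1)), (np.float64(116.9), np.float64(1.3)), (np.float64(115.9), np.float64(2.4)), (np.float64(114.9), np.float64(1.8)), (np.float64(113.9), np.float64(2.0)), (np.float64(112.9), np.float64(2.1)), (np.float64(111.9), np.float64(1.3)), (np.float64(110.9), np.float64(2.4)), (np.float64(109.9), np.float64(1.4)), (np.float64(108.9), np.float64(1.6)), (np.float64(108.6), np.float64(2.2)), (np.float64(108.2), np.float64(3.4)), (np.float64(107.8), np.float64(2.6)), (np.float64(107.4), np.float64(2.8)), (np.float64(106.9), np.float64(3.2)), (np.float64(106.6), np.float64(3.6)), (np.float64(106.2), np.float64(2.2)), (np.float64(106.0), np.float64(5.3)), (np.float64(106.0), np.float64(8.2))]
14.0083
```

The right plunger dragged evenly and hit its hard stop at 106.0 mm, so it is sound and fully home. Now the left.

Run:
```python
from h import *
v=press(.5028,.0772); print(manip.get_time())
c=manip.camera("top")["image"]
```

```text
blocked [(np.float64(136.7), np.float64(0.2)), (np.float64(136.0), np.float64(-0.3)), (np.float64(135.0), np.float64(-1.3)), (np.float64(133.9), np.float64(-0.2)), (np.float64(132.9), np.float64(-0.0)), (np.float64(131.9), np.float64(-1.1)), (np.float64(130.9), np.float64(-1.1)), (np.float64(129.9), np.float64(-0.7)), (np.float64(128.9), np.float64(-0.2)), (np.float64(127.9), np.float64(-0.7)), (np.float64(127.0), np.float64(-0.6)), (np.float64(126.1), np.float64(2.4)), (np.float64(125.1), np.float64(2.1)), (np.float64(123.9), np.float64(1.7)), (np.float64(122.9), np.float64(1.7)), (np.float64(121.9), np.float64(1.4)), (np.float64(120.9), np.float64(1.9)), (np.float64(119.9), np.float64(1.9)), (np.float64(118.9), np.float64(2.2)), (np.float64(117.9), np.float64(1.1)), (np.float64(117.0), np.float64(3.7)), (np.float64(116.2), np.float64(4.5)), (np.float64(115.4), np.float64(6.5)), (np.float64(114.6), np.float64(9.3))]
21.05
```

The left plunger stiffened at about 117 mm and I stopped at 9 N, so it is the blocked one. Next I grip its barrel across the ears and lift it.

Run:
```python
from h import *
Y=down(np.radians(-49)); x,y=.5025,.0778
manip.command_gripper(.07); manip.move_to([x,y,.165],Y)
manip.servo_line([x,y,.080],Y,rate=.08)
print(manip.get_contact_force()); manip.command_gripper(0,35); print("w",manip.get_width(),manip.get_grip_force(),manip.get_position())
manip.servo_line([x,y,.225],Y,rate=.12)
print("w",manip.get_width(),manip.get_contact_force())
manip.servo_line([.5982,-.2192,.225],Y,rate=.2)
manip.servo_line([.5982,-.2192,.150],Y,rate=.12);manip.hold(.2)
print(manip.get_time(),manip.get_position())
c,T=wrist();np.savez("w2.npz",im=c["image"],T=T,cal=[c["fx"],c["cx"],c["cy"]])
s=manip.camera("side")["image"]
a=cv2.resize(c["image"],(400,300));b=cv2.resize(s[90:240,180:380],(400,300),interpolation=cv2.INTER_CUBIC)
cv2.imwrite("pics/w2.png",np.hstack([a,b])[:,:,::-1])
```

```text
[-0.49130324 -0.26788498  0.19381222]
w 0.027416488747093792 34.03545677661896 [0.50266713 0.07789974 0.08035225]
w 0.027296924848144496 [-0.80615367  0.07916455 -1.26296564]
27.925 [ 0.59874733 -0.21942057  0.15099912]
```

View pics/w2.png

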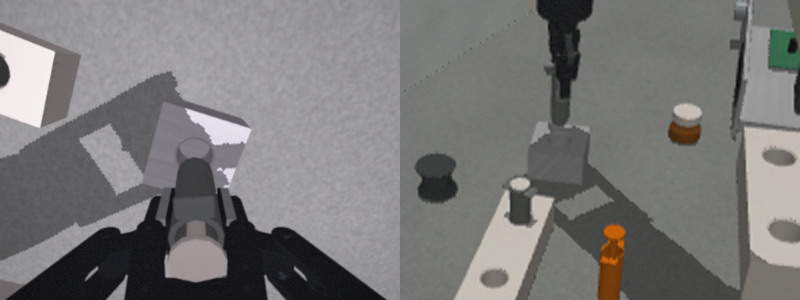

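The syringe hangs upright over the reject hole at (195,150) in the left panel, and the sound one is still in the stand at (520,200) in the right panel. Inserting with a force guard.

Run:
```python
from h import *
Y=down(np.radians(-49)); x,y=.5982,-.2192; f0=manip.get_contact_force(); ok=True
for z in [.125,.118,.11,.10,.09,.084,.082,.081,.080,.0795,.079]:
    manip.servo_line([x,y,z],Y,rate=.06); F=manip.get_contact_force()-f0
    print(z,manip.get_position()[2].round(4),F.round(1))
    if F[2]>6: ok=z<.083; break
print(ok,manip.get_time())
if ok:
    manip.command_gripper(.05); manip.hold(.2); print(manip.get_width())
    manip.servo_line([x,y,.20],Y,rate=.12)
    manip.servo_line([x-.09,y-.0,.30],Y,rate=.25); manip.hold(.3)
    c,T=wrist(); s=manip.camera("side")["image"]
    a=cv2.resize(c["image"],(400,300));b=cv2.resize(s[90:240,180:380],(400,300),interpolation=cv2.INTER_CUBIC)
    cv2.imwrite("pics/w3.png",np.hstack([a,b])[:,:,::-1]); print(manip.get_time())
```

```text
0.125 0.1245 [0.7 0.  0.4]
0.118 0.1176 [1.1 0.  1.3]
0.11 0.1094 [ 0.3 -0.4  0.7]
0.1 0.0993 [ 1.6 -0.5  0.4]
0.09 0.0894 [ 1.1 -1.4 -0.4]
0.084 0.0836 [0.6 0.1 0.9]
0.082 0.082 [ 1.6 -0.3  1.2]
0.081 0.081 [0.3 0.1 0.3]
0.08 0.0804 [-1.1  0.4  4.8]
0.0795 0.0804 [-1.2  1.3  9.5]
True 31.025
0.0498787825536912
33.8167
```

View pics/w3.png

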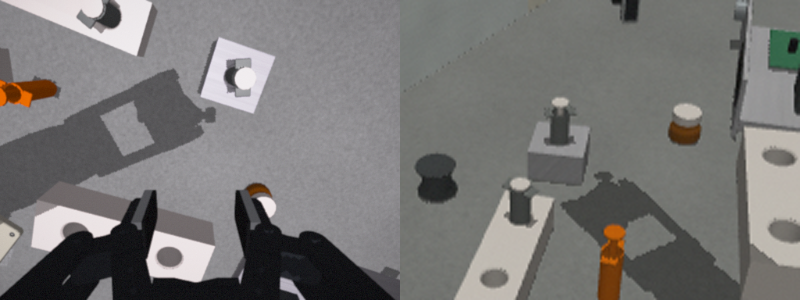

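The blocked syringe stands upright in the reject block at (240,77) and (560,125), seated at the same height as in the stand. The sound one is home in its hole at (520,200), and the reel and jar have not moved.

```bash
python3 -c "
from rig import manip
print(manip.sign_off())"
```

```text
the job is handed in; nothing more can be done
None
```

The job is handed in: the sound syringe is pushed fully home in its place in the stand, and the blocked one, stopped at about 9 N, stands upright and fully down in the reject block; the multimeter, reel and jar were never touched, at about 34 s of the 64 s allowed.

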